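# Run the reference-tile check on the roast-colour meter

### The arm

A 6-joint arm with a two-finger parallel gripper is mounted at the origin on the work surface. World frame = base frame: x ahead of the robot, y to its left, z up, the work surface at z = 0. Lengths are in m, angles in rad, forces in N, time in s.
With the tool pointing down it reaches from about 0.375 to 0.9 m from the base axis. Payload 3.1 kg.
Tool frame: the origin (TCP) lies at the very end of the fingers, on their centre line; the grasp point (between the pads) lies 19 mm behind it (manip.hold_point_z is the distance from the TCP to the grasp point, in m); y points along the fingers, z is the direction in which the jaws open and shut, and the axes are right-handed (so a half turn about y gives the same grasp; the last joint's range is limited). The gripper opens to 85 mm and grips with 20 to 120 N. Pads are 22 mm wide; open, the fingers measure 114 mm over their backs; the gripper's body (76 mm by 85 mm) begins 54 mm behind the grasp point. The pads swing forward as they close: fully open they stand 13 mm farther back than shut.
Start: joints at [1.099, 0.527, 1.433, -0, 1.181, -0.178], TCP at [0.18, 0.598, 0.231] pointing down, gripper open.
Joint ranges: [-3.08, 3.08], [-0.75, 2.2], [0.22, 2.44], [-1.43, 4.57], [0, 2.65], [-2.85, 2.85]. Speed limits (rad/s): [2.79, 2.79, 3.14, 3.14, 3.14, 3.14].

### API

Orientations are given as a unit quaternion [x, y, z, w].
In Python, from station import manip, eyes, workorder gives the robot as it stands. The module is installed in compiled form; this text tells all that it offers.
- The arm moves only by the shell command python3 -m jog 'ROWS' [OPENING] [FORCE]. ROWS is JSON, a list of rows, each a list of 2 entries, a list of its own where there are three numbers: the shift along the tool's x, y, z in cm, then the turn about the tool's y in rad. A call has 1 to 20 rows; each row is the pose to reach, as a shift and turn from the pose commanded when the call began, along the tool's axes at that moment; what a row does not reach only later rows make up. A row lasts 1/12 s, in which the tool goes at most 41.7 mm and 7.16 degrees, less where a joint would pass 70% of its speed; a pose out of reach is approached as far as the arm can. A call with a gripper value outside its range is refused whole. OPENING is the finger opening in cm, from 0 to 8.54, set as the call begins (- or left out, the last holds). The fingers move at their own pace and stop on an object; FORCE is the grip in N (left out, the last holds). Time passes only in rows, so rows that repeat a pose let the fingers close. It gives the time, the measured TCP pose, the force and the opening at its end, in the units of the state.
- manip.sense(): the state, without advancing time (a new reading comes with each control period).
- eyes.snapshot(name): name is "scene" or "top"; returns a dict with "frame" (480x640x3 uint8, red, green, blue), "vfov" (degrees; the focal length in pixels is half the picture's height over the tangent of half this angle, whatever the lens; pixels are square), "cx", "cy" (the principal point, pixels), "rvec" (rotation vector, rad) and "tvec" (3), from world to camera coordinates, as OpenCV has them. Camera axes: x right, y down, z forward; pixel columns grow to the right and rows downward; lengths in m; the calibration is good to about 2 mm. A picture is of the moment at which its call begins. There is no depth.
- workorder.sign_off(): hands the job in, once; it reports no verdict.
The state is a dict: "t": time; "q": joint angles; "qd": joint speeds; "tau": joint torques, N m; "tcp_pos": TCP position; "tool_rot": TCP orientation; "force": force on the tool from outside, world axes, zero at the start; "ft_torque": the same for the moment, N m; "finger_gap": opening from 0.0 (shut) to 1.0 (fully open).
Only numpy, scipy, OpenCV 4.12 (cv2) and the standard library are available. Lean on these libraries where they do the work, as an engineer would, in place of code of your own. Each camera call takes 0.05 s, during which the arm holds its last target. There are 200 camera calls.

### The job

The brown reference tile is already lying in the roast-colour meter's sample drawer: with the fingertips, gently push the drawer fully home, then press the meter's green key all the way down to start the reading, let it come up again and take the hand away. Do not press the key while the drawer is still open, do not press the white or the red key, and leave everything else on the cupping table where it stands.

Things in the scene. Friction and masses are not known exactly. Their poses are not given: they have to be found in the camera images.
- meter: roast-colour meter, a white instrument fixed to the table, 250 mm deep, 200 wide, flat deck 96 high; display hump 130 high from 135 mm behind the front face. Origin: on the table under the middle of its front face, which looks roughly at the robot; x from front to back, y to the left as seen from the robot, z up. Touch it gently: over 40 N harms it
- drawer (a joint): how far the meter's sample drawer stands open, in m: 0 fully home, at most 0.09; it starts between 0.03 and 0.065, slides along the meter's x axis with about 1.5 N of friction, stays where it is left and meets firm rubber buffers at 0, which yield only slightly
- drawer_front (a point): middle of the outer side of the drawer's grey upright front panel (130 mm wide, 12 thick, from 21 to 73 mm above the table); the point is 47 mm above the table, and 15 mm in front of the meter's face when the drawer is home. Axes as the meter's: push towards +x. Behind the panel lies the aluminium dish with the brown tile, lower than the panel
- green_key (a joint): the start key: round green push key on top of the meter, 20 mm across, its flat top 10 mm above the deck; value 0 up, 0.004 m fully down; a spring lifts it again, 1.2 N starts it and 4 N holds it fully down
- green_key_top (a point): middle of the green key's flat top, 106 mm above the table when up; 80 mm behind the meter's front face, in the middle of the row of three keys; axes as the meter's
- white_key_top (a point): middle of the white key's top, 50 mm to the left (+y of the meter) of the green one
- red_key_top (a point): middle of the red key's top, 50 mm to the right (-y of the meter) of the green one
- white_key (a joint): to be left alone: round white push key on top of the meter, 20 mm across, its flat top 10 mm above the deck; value 0 up, 0.004 m fully down; a spring lifts it again, 1.2 N starts it and 4 N holds it fully down
- red_key (a joint): to be left alone: round red push key on top of the meter, 20 mm across, its flat top 10 mm above the deck; value 0 up, 0.004 m fully down; a spring lifts it again, 1.2 N starts it and 4 N holds it fully down
- glass_a: loose empty clear cupping glass, 78 mm across the rim, 88 mm high; origin at the centre of its underside, z up
- glass_b: loose empty clear cupping glass, the same as the other
- tin: loose closed sample tin, 68 mm across, 85 mm high; origin at the centre of its underside, z up
- tile: loose spare reference tile, a light tan disc 72 mm across and 12 mm high lying flat in front of the meter to its left; origin at the centre of its underside
- bowl: loose pink plastic rinse bowl, empty, 206 mm across the rim, 88 mm high; origin at the centre of its underside, z up
- scale: black coffee scale fixed on the table, 165 by 130 mm, 24 mm high, steel pan on top; origin at the centre of its underside, z up
- orange_cup: loose empty orange plastic cup standing on the scale's pan, 74 mm across the rim, 95 mm high; origin at the centre of its underside, z up

How it is judged:
On the way, in this order (a step that is already met when the one before it is completed fails the run):
1. the drawer is pushed fully home (within 3 mm) (value of joint drawer below 0.003 m and value of joint green_key below 0.0008 m), for 0.2 s.
2. the green key is pressed down (3 of its 4 mm) with the fingers, the drawer home (value of joint green_key above 0.003 m and contact force between the fingers and green_key above 0.5 N and value of joint drawer below 0.003 m), for 0.06 s.
At the end, for the whole second after the job is handed in: the drawer home within 3 mm, all three keys up again, and every loose thing at rest within 10 mm of where it stood (all of step 1 and value of joint each of white_key, red_key below 0.0008 m and distance of each of glass_a, glass_b, tin, tile, bowl, orange_cup from where it was at the start of the episode below 0.01 m and linear speed of each of glass_a, glass_b, tin, tile, bowl, orange_cup below 0.02 m/s); the robot touches nothing.
It fails at once if the green key is pressed (1.5 mm or more) while the drawer stands open by more than 4 mm (value of joint green_key above 0.0015 m and value of joint drawer above 0.004 m).
It fails at once if the white or the red key is pressed (1.5 mm or more) (value of joint any of white_key, red_key above 0.0015 m).
It fails at once if the drawer is slammed (faster than 0.3 m/s) (velocity of joint drawer below -0.3 m/s).
It fails at once if the meter, its drawer or a key is pushed with more than 40 N (contact force between any of the fingers, the arm and meter above 40 N).
It fails at once if a loose thing is lifted, carried, knocked or shifted by 10 mm or more, or the scale is leaned on (over 2 N) (distance of any of glass_a, glass_b, tin, tile, bowl, orange_cup from where it was at the start of the episode above 0.01 m or contact force between any of the fingers, the arm and scale above 2 N).
It also fails if it takes over 45 s, if anything falls off the work surface, if the arm or the gripper's body presses on something with over 40 N, if the wrist force passes 120 N, or if a joint passes its speed limit or range.

## Working session

There is one attempt and no reset: what is moved stays moved. The work goes in short steps, Python scripts to look and compute and a shell command to move; the robot and the scene stay as the last step left them, time stands still between calls to the robot, and variables do not carry over. Pictures are saved under pics/ and viewed, about 8 in all and at most 12, crops included, and the job is handed in when it is done.

```bash
mkdir -p pics
cat > h.py <<'E'
import numpy as np, cv2
from station import manip, eyes
from scipy.spatial.transform import Rotation as R
def snap(name,fn):
    s=eyes.snapshot(name); cv2.imwrite('pics/'+fn,s['frame'][:,:,::-1]); np.save('pics/'+name+'.npy',{k:v for k,v in s.items()},allow_pickle=True); return s
def load(name): return np.load('pics/'+name+'.npy',allow_pickle=True).item()
def ray(s,u,v,z):
    f=240/np.tan(np.radians(s['vfov'])/2); M=cv2.Rodrigues(np.array(s['rvec'],float))[0]; t=np.array(s['tvec'],float).ravel()
    c=-M.T@t; d=M.T@np.array([(u-s['cx'])/f,(v-s['cy'])/f,1]); return c+d*(z-c[2])/d[2]
def proj(s,p):
    f=240/np.tan(np.radians(s['vfov'])/2); M=cv2.Rodrigues(np.array(s['rvec'],float))[0]; t=np.array(s['tvec'],float).ravel()
    q=M@np.array(p)+t; return f*q[0]/q[2]+s['cx'],f*q[1]/q[2]+s['cy']
E
python3 - <<'E'
from h import *
snap('scene','s1.png');snap('top','t1.png')
st=manip.sense();print(st); print(R.from_quat(st['tool_rot']).as_matrix().round(3), manip.hold_point_z)
E
```

```text
{'t': 0.1, 'q': array([ 1.09949314e+00,  5.28413514e-01,  1.43376078e+00, -1.13830137e-05,
        1.18138167e+00, -1.78519297e-01]), 'qd': array([-5.39645262e-04, -3.22681255e-05, -3.84092195e-03, -7.96173930e-04,
       -2.20663481e-03, -5.41934077e-05]), 'tau': array([-2.15891114e-04, -4.43308926e+01, -1.78584301e+01, -2.29879943e-04,
        3.86379237e-03, -6.83577312e-06]), 'tcp_pos': array([0.18008138, 0.59783423, 0.23041095]), 'tool_rot': array([ 0.70020233, -0.10336189,  0.10292578, -0.69888432]), 'force': array([-0.1486646 , -0.09329762,  0.35226818]), 'ft_torque': array([-0.0124351 ,  0.04529689,  0.05013527]), 'finger_gap': 0.998168766796925}
[[ 0.957 -0.001  0.289]
 [-0.289 -0.002  0.957]
 [-0.    -1.    -0.002]] 0.0187
```

View pics/t1.png

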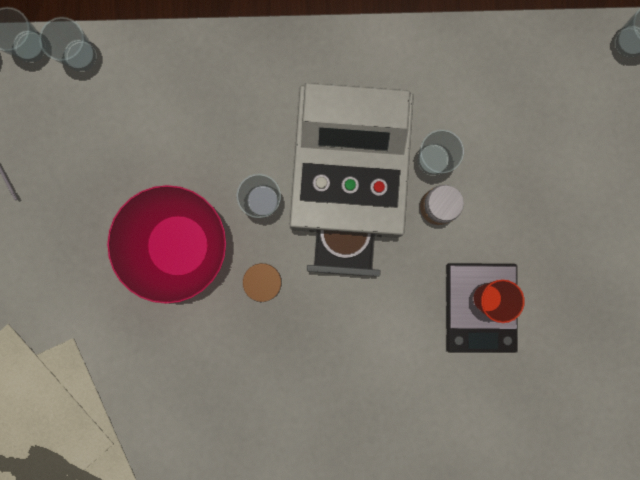

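View pics/s1.png

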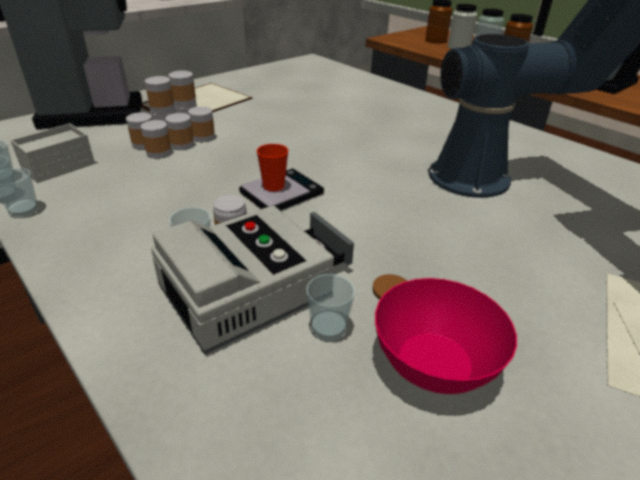

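The top view shows white, green and red keys at about (321,183), (350,185) and (379,187). The drawer panel runs from (308,270) to (380,275), with the tile at (262,282), left of the drawer.

Run:
```python
from h import *
s=load('top'); im=s['frame']
cv2.imwrite('pics/t2.png',cv2.resize(im[155:290,285:415][:,:,::-1],None,fx=4.4,fy=4.4,interpolation=cv2.INTER_CUBIC))
W,G,Rd=[ray(s,*p,.106) for p in((321,183),(350,185),(379,187))]
print(W,G,Rd)
d=(W-Rd)[:2];print(np.linalg.norm(d)); y=d/np.linalg.norm(d); x=np.array([y[1],-y[0]]); print('xaxis',x, 'yaw',np.arctan2(x[1],x[0]))
for p in((308,272),(380,277)): 
  q=ray(s,*p,.073); print(q,(q-G)[:2]@x+.08,(q-G)[:2]@y)
for n,p,z in(('tile',(262,282),.012),('bowlrim r',(226,244),.088),('glassA',(259,195),.088),('tin',(445,202),.085),('glassB',(442,152),.088)):
  q=ray(s,*p,z); print(n,q,(q-G)[:2]@x+.08,(q-G)[:2]@y)
```

```text
[0.65966966 0.05236324 0.106     ] [0.65478202 0.00264817 0.106     ] [ 0.64989035 -0.04710775  0.106     ]
0.09995055842238978
xaxis [ 0.99520201 -0.09784149] yaw -0.0979982762882284
[0.50737279 0.07970864 0.073     ] -0.07424167269717515 0.06226799914641134
[ 0.49470265 -0.04690288  0.073     ] -0.07446315630019533 -0.06497570671179899
tile [0.49077492 0.16678003 0.012     ] -0.09927909843641274 0.14729766284727777
bowlrim r [0.56043588 0.22039725 0.088     ] -0.03519836250330251 0.2074733587987681
glassA [0.64421724 0.16094559 0.088     ] 0.05399785125098522 0.15650424388792777
tin [ 0.62278545 -0.16429054  0.085     ] 0.0644904829078884 -0.16926832903466243
glassB [ 0.71066645 -0.16176911  0.088     ] 0.15170313670293167 -0.1581605879903744
```

View pics/t2.png

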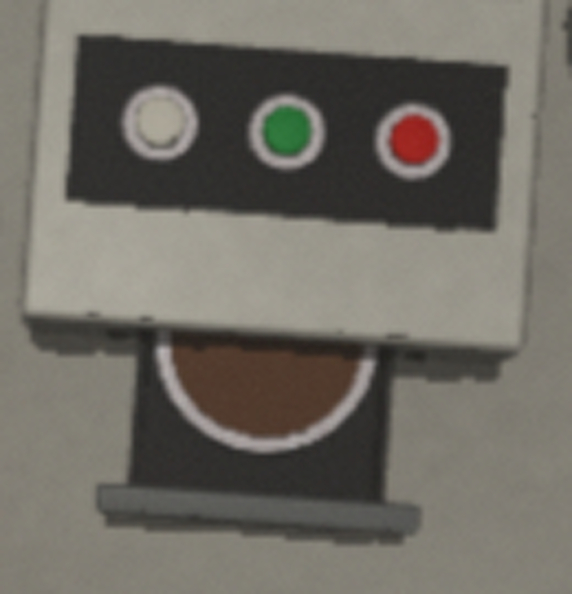

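```bash
cat >> h.py <<'E'
s0=load('top')
W,G,Rd=[ray(s0,285+a/4.4,155+b/4.4,.106) for a,b in((160,121.5),(287,131),(414,140))]
G2=((W+G+Rd)/3)[:2]; Y=(W-Rd)[:2]; Y/=np.linalg.norm(Y); X=np.array([Y[1],-Y[0]]); yaw=np.arctan2(X[1],X[0])
def tom(p): d=np.array(p)[:2]-G2; return np.array([d@X+.08,d@Y,p[2]])
def goto(mx,my,z):
    st=manip.sense(); M=R.from_quat(st['tool_rot']).as_matrix()
    p=np.r_[G2+(mx-.08)*X+my*Y,z]; print('t',st['t'],'tcp meter',tom(st['tcp_pos']).round(4),'F',st['force'].round(2),'target',p.round(4))
    print('shift cm',(100*M.T@(p-st['tcp_pos'])).round(2),'turn',round(np.arctan2(M[1,0],M[0,0])-yaw,4))
E
python3 - <<'E'
from h import *
print(G2,yaw,np.linalg.norm((W-Rd)[:2]))
# meter corners front (deck z .096): crop (25,316),(520,346); drawer panel top outer edge
for a,b,z in((25,316,.096),(520,346,.096),(98,508,.073),(418,531,.073)): print(tom(ray(s0,285+a/4.4,155+b/4.4,z)))
goto(-.115,0,.2)
E
```

```text
[0.65522699 0.00222961] -0.10186132622171948 0.09950938249270708
[0.00096293 0.09718109 0.096     ]
[ 0.00321688 -0.09783084  0.096     ]
[-0.07234574  0.06351793  0.073     ]
[-0.07238077 -0.06504366  0.073     ]
t 0.1 tcp meter [-0.4532  0.5442  0.2304] F [-0.15 -0.09  0.35] target [0.4612 0.0221 0.2   ]
shift cm [ 43.54   3.12 -47.01] turn -0.1909
```

```bash
python3 -m jog '[[[2,0,-2],-0.01],[[5,0,-5],-0.03],[[8,0,-8.5],-0.05],[[11,0,-12],-0.07],[[14,0,-15],-0.09],[[17,0,-18],-0.1],[[20,0,-21.5],-0.12],[[23,0,-25],-0.14],[[26,0,-28],-0.16],[[29,0,-31],-0.17],[[32,0,-34.5],-0.18],[[35,0,-38],-0.19],[[38,0,-41],-0.19],[[41,0,-44],-0.19],[[43,0,-46.5],-0.19],[[43.5,0,-47],-0.19],[[43.5,0,-47],-0.19],[[43.5,0,-47],-0.19]]' 0 20; python3 -c "
from h import *
goto(-.115,0,.05)"
```

```text
t: 1.6
tcp_pos: [0.4616, 0.0214, 0.231]
tool_rot: [-0.706, 0.038, -0.037, 0.706]
force: [-0.7, 0.3, -0.9]
finger_gap: -0.003
t 1.6 tcp meter [-0.1146 -0.0006  0.231 ] F [-0.66  0.3  -0.87] target [0.4612 0.0221 0.05  ]
shift cm [-0.02 18.1   0.05] turn -0.0046
```

```bash
python3 -m jog '[[[0,2,0],0],[[0,5,0],0],[[0,8,0],0],[[0,11,0],0],[[0,14,0],0],[[0,16.5,0],0],[[0,17.8,0],0],[[0,18.1,0],0],[[0,18.1,0],0]]'
python3 - <<'E'
from h import *
goto(-.026,0,.05); s=snap('top','t3.png'); b=snap('scene','s3.png')
a=cv2.resize(s['frame'][140:300,280:420],None,fx=3,fy=3);c=cv2.resize(b['frame'][180:340,240:380],None,fx=3,fy=3)
cv2.imwrite('pics/c3.png',np.hstack([a[:480,:400],c[:480,:400]])[:,:,::-1])
E
```

```text
t: 2.35
tcp_pos: [0.4598, 0.0242, 0.0496]
tool_rot: [-0.706, 0.037, -0.035, 0.706]
force: [0.1, 0.7, 0.6]
finger_gap: 0.0
t 2.35 tcp meter [-0.1167  0.0019  0.0496] F [0.08 0.7  0.65] target [0.5498 0.013  0.05  ]
shift cm [ 9.07 -0.07 -0.2 ] turn 0.0007
```

View pics/c3.png

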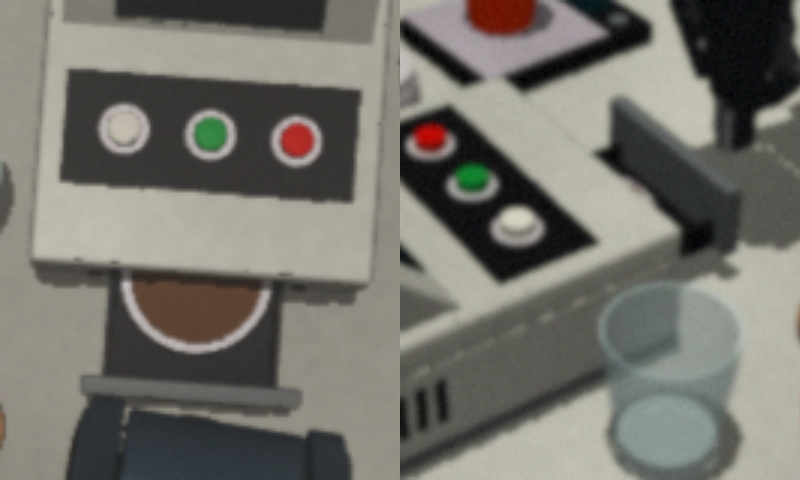

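The shut fingers stand centred in front of the panel and clear of it. I'll push slowly.

```bash
python3 -m jog '[[[0.6,0,-0.2],0],[[1.2,0,-0.2],0],[[1.8,0,-0.2],0],[[2.4,0,-0.2],0],[[3,0,-0.2],0],[[3.5,0,-0.2],0],[[4,0,-0.2],0],[[4.5,0,-0.2],0],[[5,0,-0.2],0],[[5.5,0,-0.2],0],[[6,0,-0.2],0],[[6.5,0,-0.2],0],[[7,0,-0.2],0],[[7.5,0,-0.2],0],[[7.9,0,-0.2],0],[[8.2,0,-0.2],0],[[8.2,0,-0.2],0]]'
python3 - <<'E'
from h import *
goto(-.026,0,.05); s=snap('top','t4.png')
E
```

```text
t: 3.87
tcp_pos: [0.5438, 0.0122, 0.0503]
tool_rot: [0.706, -0.036, 0.037, -0.706]
force: [-0.2, -0.0, -1.0]
finger_gap: -0.002
t 3.8667 tcp meter [-0.0318 -0.0014  0.0503] F [-0.24 -0.03 -0.97] target [0.5498 0.013  0.05  ]
shift cm [0.58 0.03 0.14] turn -0.0009
```

```bash
python3 -m jog '[[[0.1,0,0.1],0],[[0.2,0,0.1],0],[[0.3,0,0.1],0],[[0.4,0,0.1],0],[[0.4,0,0.1],0]]'; python3 -m jog '[[[0.1,0,0],0],[[0.2,0,0],0],[[0.2,0,0],0]]';  python3 - <<'E'
from h import *
goto(-.026,0,.05); s=snap('top','t4.png');b=snap('scene','s4.png')
a=cv2.resize(s['frame'][140:300,280:420],None,fx=3,fy=3);c=cv2.resize(b['frame'][180:340,240:380],None,fx=3,fy=3)
cv2.imwrite('pics/c4.png',np.hstack([a[:480,:400],c[:480,:400]])[:,:,::-1])
E
```

```text
t: 4.33
tcp_pos: [0.5467, 0.013, 0.0504]
tool_rot: [0.706, -0.036, 0.036, -0.706]
force: [-1.4, -0.6, 0.5]
finger_gap: 0.002
t: 4.58
tcp_pos: [0.5489, 0.0128, 0.0503]
tool_rot: [-0.706, 0.036, -0.036, 0.706]
force: [-1.6, -0.5, -0.2]
finger_gap: 0.001
t 4.5833 tcp meter [-0.0269 -0.0003  0.0503] F [-1.64 -0.49 -0.16] target [0.5498 0.013  0.05  ]
shift cm [0.09 0.03 0.03] turn -0.0011
```

View pics/c4.png

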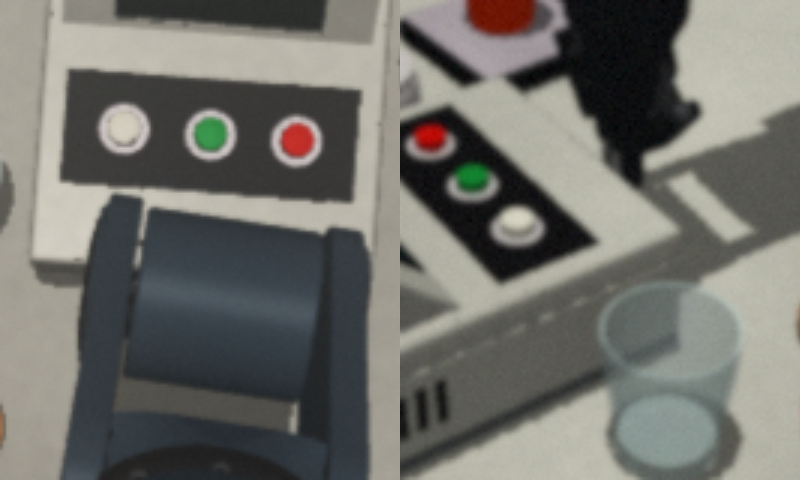

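The panel is almost against the meter face. I'll go on in 1 mm steps until the buffers push back.

```bash
for i in 1; do python3 -m jog '[[[0.1,0,0],0],[[0.1,0,0],0]]' | grep -E "tcp_pos|force"; python3 -m jog '[[[0.1,0,0],0],[[0.1,0,0],0]]' | grep -E "tcp_pos|force"; done
```

```text
tcp_pos: [0.5497, 0.0127, 0.0503]
force: [-1.7, 0.2, -0.3]
tcp_pos: [0.5507, 0.0126, 0.0503]
force: [-1.5, -0.4, -0.2]
```

```bash
for i in 1; do python3 -m jog '[[[0.1,0,0],0],[[0.1,0,0],0]]' | grep -E "tcp_pos|force"; python3 -m jog '[[[0.1,0,0],0],[[0.1,0,0],0]]' | grep -E "tcp_pos|force"; done
```

```text
tcp_pos: [0.551, 0.0126, 0.0502]
force: [-3.0, -0.1, 2.8]
tcp_pos: [0.551, 0.0126, 0.0502]
force: [-4.7, 0.6, 2.8]
```

```bash
python3 -m jog '[[[0.1,0,0],0],[[0.1,0,0],0]]' | grep -E "tcp_pos|force"; python3 -m jog '[[[0.1,0,0],0],[[0.1,0,0],0],[[0.1,0,0],0]]' | grep -E "tcp_pos|force"
```

```text
tcp_pos: [0.5509, 0.0127, 0.0502]
force: [-5.4, -0.5, 4.8]
tcp_pos: [0.551, 0.0127, 0.0501]
force: [-8.4, -1.4, 5.8]
```

It stopped firmly at 8 N. I'll back off, rise and check.

```bash
python3 -m jog '[[[-0.5,0,0],0],[[-1.5,0,0],0],[[-3,0,0],0],[[-5,0,0],0],[[-6,-1,0],0],[[-6,-4,0],0],[[-6,-7,0],0],[[-6,-9,0],0],[[-6,-10,0],0],[[-6,-10,0],0]]'
python3 - <<'E'
from h import *
goto(.08,0,.15); s=snap('top','t5.png');b=snap('scene','s5.png')
a=cv2.resize(s['frame'][140:300,280:420],None,fx=3,fy=3);c=cv2.resize(b['frame'][180:340,240:380],None,fx=3,fy=3)
cv2.imwrite('pics/c5.png',np.hstack([a[:480,:400],c[:480,:400]])[:,:,::-1])
E
```

```text
t: 6.6
tcp_pos: [0.4982, 0.0179, 0.1531]
tool_rot: [0.707, -0.033, 0.04, -0.706]
force: [-0.3, 0.6, 0.4]
finger_gap: -0.002
t 6.6 tcp meter [-0.0778 -0.0004  0.1531] F [-0.25  0.56  0.37] target [0.6552 0.0022 0.15  ]
shift cm [15.77  0.47  0.05] turn -0.001
```

View pics/c5.png

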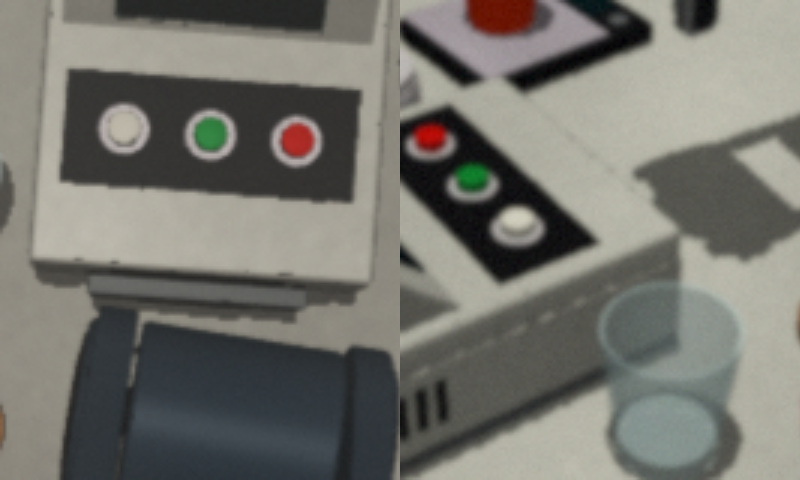

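The drawer panel now sits against the meter face, its outer edge near (347,239). I'll check that number and move over the green key.

```bash
python3 -m jog '[[[2,-0.5,0],0],[[5,-0.5,0],0],[[8,-0.5,0],0],[[11,-0.5,0],0],[[14,0,0],0],[[15.5,0.3,0],0],[[15.8,0.5,0],0],[[15.8,0.5,0],0],[[15.8,0.5,0],0]]'
python3 - <<'E'
from h import *
print(tom(ray(s0,346.7,239.3,.073)))
goto(.08,0,.112); b=snap('scene','s6.png')
for z in(.106,.096): print([np.round(proj(b,[*G2,z]),1)])
cv2.imwrite('pics/c6.png',cv2.resize(b['frame'][170:290,200:360],None,fx=5,fy=5)[:,:,::-1])
E
```

```text
t: 7.45
tcp_pos: [0.6501, 0.0025, 0.1436]
tool_rot: [-0.706, 0.038, -0.035, 0.706]
force: [-0.4, -0.5, 0.0]
finger_gap: 0.0
[-0.01254568 -0.00195022  0.073     ]
t 7.45 tcp meter [ 0.0749 -0.0003  0.1436] F [-0.43 -0.49  0.02] target [0.6552 0.0022 0.112 ]
shift cm [0.53 3.16 0.03] turn -0.0009
[array([264.2, 236.3])]
[array([264.5, 240.9])]
```

View pics/c6.png

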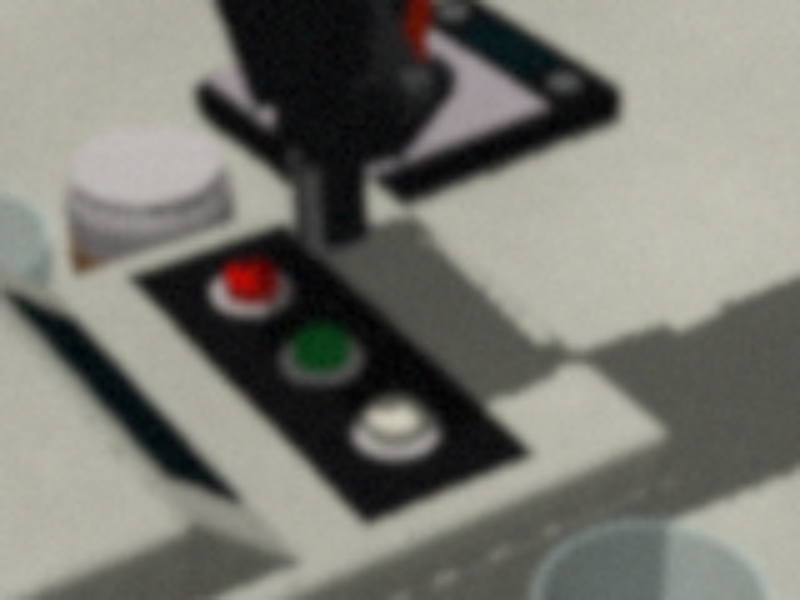

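The fingertips hang about 37 mm above the deck, near the green key. The green key's top shows at about (264,239) in the scene picture, so I'll cross-check it from this camera.

Run:
```python
from h import *
b=load('scene')
for n,(u,v) in dict(red=(250,278),green=(320,346),white=(395,418)).items(): print(n,tom(ray(b,200+u/5,170+v/5,.106)).round(4))
st=manip.sense(); print('tip px in crop',[(np.array(proj(b,st['tcp_pos']))-[200,170])*5])
```

```text
red [ 0.0847 -0.0429  0.106 ]
green [0.0847 0.0072 0.106 ]
white [0.0844 0.0564 0.106 ]
tip px in crop [array([329.42036136, 235.804209  ])]
```

The scene camera puts the key about 5 mm away from the top view, but it shows a similar bias at the fingertip. The finger end is 22 x 29 mm, so a small compromise of +2 mm is enough.

```bash
python3 -m jog '[[[0.3,0.4,0.1],0],[[0.6,1,0.2],0],[[0.7,1.7,0.2],0],[[0.7,2.3,0.2],0],[[0.7,2.8,0.2],0],[[0.7,3.1,0.2],0],[[0.7,3.1,0.2],0],[[0.7,3.1,0.2],0]]'
python3 - <<'E'
from h import *
goto(.082,.002,.106); b=snap('scene','s7.png'); t=snap('top','t7.png')
cv2.imwrite('pics/c7.png',cv2.resize(b['frame'][170:290,200:360],None,fx=5,fy=5)[:,:,::-1])
E
```

```text
t: 8.17
tcp_pos: [0.659, 0.0034, 0.114]
tool_rot: [-0.706, 0.037, -0.036, 0.706]
force: [-0.5, -0.8, 0.0]
finger_gap: 0.001
t 8.1667 tcp meter [0.0837 0.0016 0.114 ] F [-0.5  -0.82  0.  ] target [0.6574 0.004  0.106 ]
shift cm [-0.17  0.8   0.04] turn -0.0009
```

View pics/c7.png

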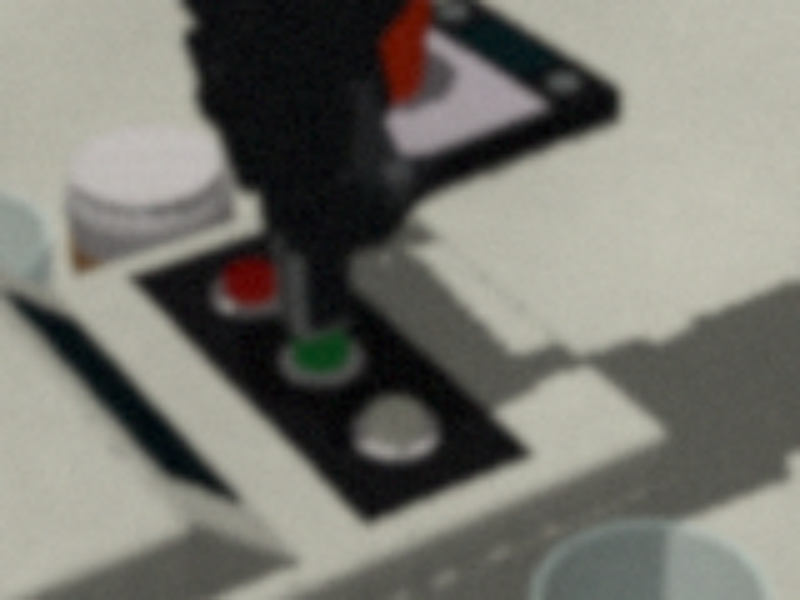

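The tip is right over the green key and clear of the red and white ones. Now I'll press down.

```bash
python3 -m jog '[[[0,0.2,0],0],[[0,0.4,0],0],[[0,0.6,0],0],[[0,0.7,0],0],[[0,0.8,0],0],[[0,0.8,0],0]]'| grep -E "tcp_pos|force"; python3 -m jog '[[[0,0.1,0],0],[[0,0.2,0],0],[[0,0.2,0],0]]' | grep -E "tcp_pos|force";  python3 -m jog '[[[0,0.1,0],0],[[0,0.2,0],0],[[0,0.2,0],0]]' | grep -E "tcp_pos|force"
```

```text
tcp_pos: [0.6591, 0.0034, 0.1061]
force: [-0.7, -0.1, 1.6]
tcp_pos: [0.6592, 0.0034, 0.1044]
force: [-1.1, 0.1, 1.9]
tcp_pos: [0.6592, 0.0034, 0.1024]
force: [-0.9, 0.3, 4.0]
```

```bash
python3 -m jog '[[[0,0.1,0],0],[[0,0.1,0],0],[[0,0.1,0],0]]' | grep -E "tcp_pos|force";  python3 -m jog '[[[0,0.1,0],0],[[0,0.1,0],0],[[0,0.1,0],0]]' | grep -E "tcp_pos|force"
```

```text
tcp_pos: [0.6592, 0.0034, 0.1021]
force: [-1.7, -0.3, 6.1]
tcp_pos: [0.6593, 0.0034, 0.102]
force: [-2.9, -0.3, 9.7]
```

The key bottomed out at z = 0.102 with 9.7 N. I'll lift off and move back, clear of the meter.

```bash
python3 -m jog '[[[0,-0.3,0],0],[[0,-0.8,0],0],[[0,-1.6,0],0],[[0,-3,0],0],[[0,-5,0],0],[[0,-8,0],0],[[-3,-10,0],0],[[-6,-11,0],0],[[-9,-12,0],0],[[-12,-12,0],0],[[-15,-12,0],0],[[-18,-12,0],0],[[-19,-12,0],0],[[-19,-12,0],0],[[-19,-12,0],0]]'
python3 - <<'E'
from h import *
t=snap('top','t8.png'); b=snap('scene','s8.png')
d=cv2.absdiff(t['frame'],s0['frame']).max(2); print(manip.sense()['force'])
for n,(u,v,r) in dict(glassA=(260,198,22),glassB=(438,155,22),tin=(443,205,22),tile=(262,282,22),bowl=(168,244,60),cup=(500,300,25)).items(): print(n,(d[v-r:v+r,u-r:u+r]>40).sum())
cv2.imwrite('pics/c8.png',np.hstack([cv2.resize(t['frame'][130:290,230:470],None,fx=1.667,fy=1.667),cv2.resize(b['frame'][170:290,230:380],(400,267))])[:,:,::-1] if 0 else np.vstack([cv2.resize(t['frame'][140:310,240:520],(640,388)),cv2.resize(b['frame'][180:280,140:440],(640,212))])[:,:,::-1])
E
```

```text
t: 11.02
tcp_pos: [0.4717, 0.0226, 0.2209]
tool_rot: [0.706, -0.035, 0.037, -0.706]
force: [0.4, 0.2, 0.1]
finger_gap: 0.0
[ 1.0719697  -0.18910686 -0.04368857]
glassA 0
glassB 0
tin 0
tile 0
bowl 2
cup 0
```

View pics/c8.png

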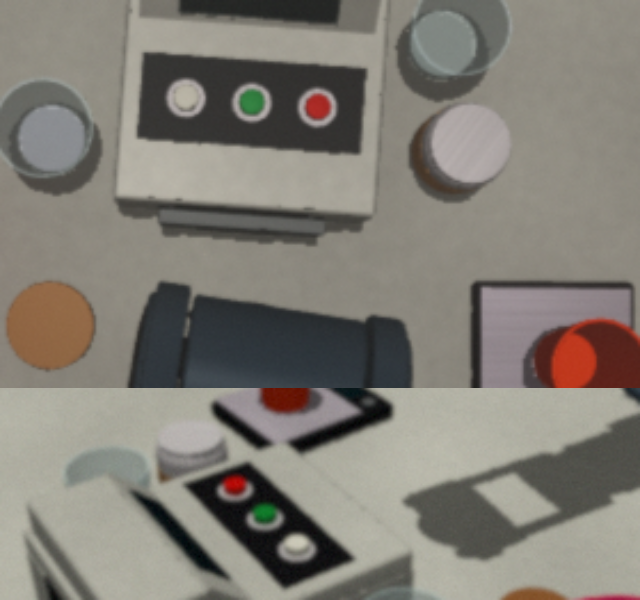

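The drawer is home, all three keys are up, nothing loose has moved and the arm is clear. I'm handing it in.

```bash
python3 -c "
from station import workorder
print(workorder.sign_off())"
```

```text
the job is handed in; nothing more can be done
None
```

I pushed the drawer home with the shut fingertips, pressed the green key fully down and let it come up again. I then moved the hand clear and handed the job in at about 11 s; sign-off reports no verdict.

- **Drawer:** the fingers stopped firmly against the buffers, with about 8 N forward force at the end. Afterwards the panel showed against the meter face, with its outer edge measured 12.5 mm in front of the face where 15 mm is expected. I put that down to camera error.
- **Green key:** it began to push back at a tip height of 106 mm and bottomed out at 102 mm, the full 4 mm, with about 10 N.
- **Last pictures:** all three keys look up. Comparing the top pictures from before and after showed no change at the glasses, tin, tile and orange cup. At the bowl only 2 pixels changed, which I took as noise. The arm was clear of everything.
- **Disagreement:** the two cameras placed the key row 5 to 7 mm apart. I aimed close to the top camera's value, and a closer picture showed the fingertips over the green key and clear of the other two before I pressed.

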